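Stop the honing base rocking

TASK

The sharpening-stone base on the woodshop bench rocks because one of its four levelling screws has been backed off: its head stands higher than the other three and its foot hangs clear of the bench. Turn that screw clockwise until its foot carries a fair share of the weight and all four feet are loaded - its grip bar then lies parallel with the other three - but not so far that the base rocks the other way. Leave the base standing where it is and let go of the screw.

Things in the scene. Friction and masses are not known exactly. Their poses are not given: they have to be found in the camera images.
- base: Loose plywood plate 215 x 185 mm, 3.2 kg, top 48 mm above the bench, any heading; a stone (top 70 mm up) lies along it. Origin: plate centre at bench level; x along the long side, z up. Four screws at x +-85, y +-70 mm, each with a dark grip bar 44 x 12 x 30 mm tall. All but (+85,+70) are locked: bars along x, centres 99 mm up.
- screw_grip (a point): Centre of the grip bar of the loose screw, at (+85, +70) mm in the base's frame, 104 to 107 mm above the bench at the start. x runs along the bar (44 mm), y across it (12 mm, to be gripped), z up; the bar is 30 mm tall. At joint value j the bar's heading is the base's heading + 1.25 - j rad (anticlockwise from above).
- screw (a joint): Loose screw's angle, rad, 0 to 2.6, grows clockwise from above; starts at 0 to 0.3. Steep thread: bar and foot sink 6 mm per rad, so follow it down. Foot meets the bench at 0.7, then load grows about 12 N per rad; right at 1.25 (6 to 7 N, bar parallel with the others); past 1.65 it carries too much, past about 2 two other feet lift. Stays where left; takes about 0.2 N m.
- foot: Rubber foot at the lower end of the loose screw, a disc 32 mm across, 10 mm thick with its steel cup, under the base's corner, springy (2 N per mm). Origin: centre of its underside; z up. It hangs 2 to 4 mm above the bench at the start; the other three feet stand on the bench.

How it is judged (in metres and radians):
At the end, for the whole second after the job is handed in: The loose screw's foot presses on the bench with 2 to 12 N (screw at about 0.85 to 1.65 rad), which leaves the other three feet loaded too; the base is at rest, within 3 degrees of level and within 25 mm of where it stood (contact force between foot and anything else between 2 and 12 N and distance of base from where it was at the start of the episode below 0.025 m and angle between base's own z axis and vertical below 0.05 rad and linear speed of base below 0.02 m/s); the robot touches nothing.
It also fails if it takes over 35 s, if anything falls off the work surface, if the arm or the gripper's body presses on something with over 40 N, if the wrist force passes 120 N, or if a joint passes its speed limit or range.

ROBOT

A 6-joint arm with a two-finger parallel gripper is mounted at the origin on the work surface. World frame = base frame: x ahead of the robot, y to its left, z up, the work surface at z = 0. Lengths are in m, angles in degrees, forces in N, time in s.
With the tool pointing down it reaches from about 0.325 to 0.85 m from the base axis. Payload 15.5 kg.
Tool frame: the origin (TCP) lies at the very end of the fingers, on their centre line; the grasp point (between the pads) lies arm.grip_depth behind it (arm.grip_depth is the distance from the TCP to the grasp point, in m); z points along the fingers, y is the direction in which the jaws open and shut (so a half turn about z gives the same grasp; the last joint's range is limited). The gripper opens to 91 mm and grips with 3 to 60 N. Pads are 32 mm wide; open, the fingers measure 118 mm over their backs; the gripper's body (76 mm by 178 mm) begins 60 mm behind the grasp point.
Start: joints at [-69.643, 28.281, 77.091, -0, 74.628, -5.472], TCP at [0.272, -0.563, 0.214] pointing down, gripper open.
Joint ranges: [-166.48, 166.48], [-47.26, 123.95], [12.59, 153.08], [-70.14, 250.14], [6.76, 159.57], [-176.63, 176.63]. Speed limits (degrees/s): [108.29, 108.29, 147.25, 172.46, 172.46, 172.46].

INTERFACE

Orientations are given as a 3x3 rotation matrix whose columns are the frame's x, y, z axes.
In Python, from rig import arm gives the robot as it stands. Calls block until the motion is done:
- arm.move_to(position, orientation): joint-space move of the TCP to a pose.
- arm.move_l(position, orientation=None, feed=0.15): straight line of the TCP; orientation=None keeps the orientation; feed is the mean speed in m/s.
- arm.move_joints(angles): joint-space move.
- arm.grip(opening): finger opening in m; the grip force is fixed at half the most; returns when the fingers have stopped.
- arm.sleep(seconds).
- arm.solve_ik(position, orientation): joint angles nearest the present ones, or None.
- arm.snapshot(name): name is "scene" or "top" or "wrist"; returns the picture (400x640x3 uint8, red, green, blue); there is no depth.
- arm.get_calibration(name): a dict with "intrinsics" (3x3 intrinsics, pixels), "k1" (the pictures are not rectified: a ray, as slopes to the right and down, at radius r is drawn at 1 + k1 r^2 times it, then the intrinsics apply), "cam_to_world" (4x4, takes a point from camera to world coordinates). Camera axes: x right, y down, z forward; pixel columns grow to the right and rows downward; lengths in m; the calibration is good to about 2 mm. A picture is of the moment at which its call begins: read the wrist's pose just before it. get_calibration takes no time and is no camera call; for the wrist camera it gives the pose at the moment of the call.
A pose or a line that the arm cannot do raises arm.Unreachable and nothing moves.
- arm.sign_off(): hands the job in, once; it reports no verdict.
Readings, each from a call of its own:
- arm.current_t(): time.
- arm.current_joint_positions(): joint angles.
- arm.current_dq(): joint speeds.
- arm.current_tau(): joint torques, N m.
- arm.current_ee_pos(): TCP position.
- arm.current_tool_rot(): TCP orientation.
- arm.current_force(): force on the tool from outside, world axes, zero at the start.
- arm.current_torque(): the same for the moment, N m.
- arm.current_width(): finger opening in m.
Only numpy, scipy, OpenCV 4.12 (cv2) and the standard library are available. Lean on these libraries where they do the work, as an engineer would, in place of code of your own. Each camera call takes 0.05 s, during which the arm holds its last target. There are 200 camera calls.

## Working session

There is one attempt and no reset: what is moved stays moved. The work goes in short steps, each a Python script; the robot and the scene stay as the last script left them, time stands still between calls to the robot, and variables do not carry over. Pictures are saved under pics/ and viewed, about 8 in all and at most 12, crops included, and the job is handed in when it is done.

```bash
mkdir -p pics; ls
python3 - <<'E'
from rig import arm
import cv2,numpy as np
print(arm.current_t(),arm.grip_depth,arm.current_width())
for n in("top","scene"):
    c=arm.get_calibration(n);im=arm.snapshot(n);cv2.imwrite(f"pics/{n}0.png",im[:,:,::-1]);print(n,c)
E
```

```text
pics
0.0 0.0188 0.09127187629900095
top {'intrinsics': array([[369.49282818,   0.        , 317.40998322],
       [  0.        , 369.49282818, 197.8093382 ],
       [  0.        ,   0.        ,   1.        ]]), 'k1': -0.057019480440352086, 'cam_to_world': array([[ 0.00175055, -0.99380372,  0.11113553,  0.49767753],
       [-0.9986629 ,  0.00400454,  0.0515401 ,  0.0301484 ],
       [-0.05166579, -0.11107715, -0.99246789,  0.79189292],
       [ 0.        ,  0.        ,  0.        ,  1.        ]])}
scene {'intrinsics': array([[481.57801804,   0.        , 325.51585107],
       [  0.        , 481.57801804, 198.13895718],
       [  0.        ,   0.        ,   1.        ]]), 'k1': -0.13852881795052271, 'cam_to_world': array([[ 4.60730937e-01,  6.97264192e-01, -5.49135367e-01,
         1.01888946e+00],
       [ 8.87539793e-01, -3.61715112e-01,  2.85368699e-01,
        -1.87885699e-01],
       [ 3.46814242e-04, -6.18857677e-01, -7.85503059e-01,
         7.11821777e-01],
       [ 0.00000000e+00,  0.00000000e+00,  0.00000000e+00,
         1.00000000e+00]])}
```

View pics/top0.png

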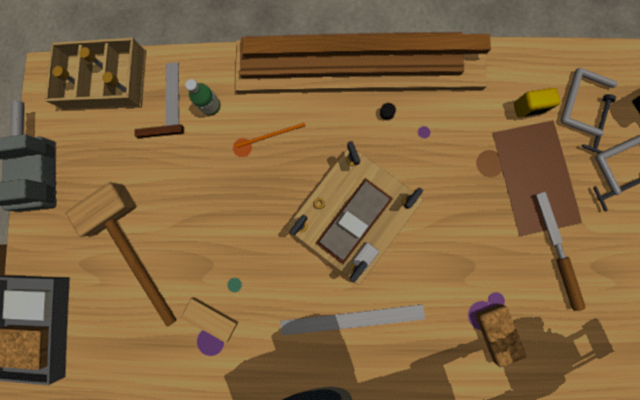

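View pics/scene0.png

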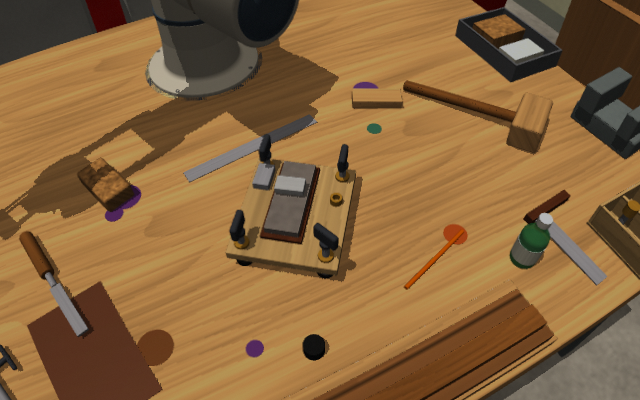

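The top view shows the plate with bars near (353,153), (413,198), (358,270) and (299,224). The bar at (353,153), seen at (325,237) in the scene view, is turned differently from the rest, so it is the loose screw.

```bash
cat > h.py <<'E'
import cv2,numpy as np
from rig import arm
def ray(c,uv):
    K=c["intrinsics"];D=np.array([c["k1"],0,0,0,0.])
    p=cv2.undistortPoints(np.array(uv,float).reshape(-1,1,2),K,D).reshape(-1,2)
    T=c["cam_to_world"];return T[:3,3],np.c_[p,np.ones(len(p))]@T[:3,:3].T
def plane(c,uv,z):
    o,d=ray(c,uv);return o+d*((z-o[2])/d[:,2])[:,None]
def tri(c1,u1,c2,u2):
    (o,d),(p,e)=ray(c1,u1),ray(c2,u2);d,e=d[0]/np.linalg.norm(d[0]),e[0]/np.linalg.norm(e[0])
    s=np.linalg.lstsq(np.c_[d,-e],p-o,rcond=None)[0]
    a,b=o+s[0]*d,p+s[1]*e;return (a+b)/2,np.linalg.norm(a-b)
def blobs(im,box,thr=60,amin=60):
    x0,y0,x1,y1=box;m=np.zeros(im.shape[:2],np.uint8)
    m[y0:y1,x0:x1]=(im[y0:y1,x0:x1].max(2)<thr)*255
    n,l,s,ce=cv2.connectedComponentsWithStats(m)
    out=[]
    for i in range(1,n):
        if s[i,4]>=amin:
            ys,xs=np.nonzero(l==i);out.append((ce[i],s[i,4],cv2.minAreaRect(np.c_[xs,ys].astype(np.float32))))
    return m,out
E
python3 - <<'E'
from h import *
out=[]
for n,box in(("top",(280,135,430,290)),("scene",(220,130,365,280))):
    im=cv2.imread(f"pics/{n}0.png")
    m,b=blobs(im,box,65,40)
    print(n)
    for x in b: print(x[0].round(1),x[1],[np.round(v,1) for v in x[2]])
    x0,y0,x1,y1=box
    c=cv2.resize(im[y0:y1,x0:x1],None,fx=3.8,fy=3.8,interpolation=cv2.INTER_CUBIC)
    k=cv2.resize(m[y0:y1,x0:x1],(c.shape[1],c.shape[0]))
    cs,_=cv2.findContours(k,0,2);cv2.drawContours(c,cs,-1,(255,0,255),1)
    out.append(cv2.resize(c,(400,400)))
cv2.imwrite("pics/crop1.png",np.hstack(out))
E
```

```text
top
[352.5 153.5] 159 [array([351.5, 153.4]), array([23.1,  9.1]), np.float64(69.4)]
[349.3 200.9] 74 [array([350.1, 199.4]), array([ 3.3, 43.3]), np.float64(33.7)]
[411.8 198.2] 160 [array([411.5, 197.2]), array([ 8.9, 23.4]), np.float64(38.7)]
[298.  225.1] 159 [array([298.3, 225.3]), array([ 9.2, 22.6]), np.float64(45.0)]
[326.6 237.4] 68 [array([326.4, 234.7]), array([15.2, 35.3]), np.float64(6.7)]
[357.3 270.6] 173 [array([356.4, 270.4]), array([ 9.3, 23. ]), np.float64(38.2)]
scene
[265.5 149.1] 287 [array([265.2, 148.8]), array([12.3, 30. ]), np.float64(5.2)]
[342.8 160.7] 254 [array([342. , 160.5]), array([33., 10.]), np.float64(90.0)]
[265.9 181.9] 104 [array([267.8, 179.5]), array([14. , 30.3]), np.float64(46.4)]
[296.1 217. ] 630 [array([289.9, 202.5]), array([41.7, 81. ]), np.float64(14.0)]
[293.7 191.7] 181 [array([292.6, 191.7]), array([14.2, 33.7]), np.float64(75.1)]
[237.9 227.7] 370 [array([237. , 226.5]), array([33., 14.]), np.float64(90.0)]
[325.4 239.2] 471 [array([326.2, 237.6]), array([34.2, 20.2]), np.float64(66.0)]
[248.8 261.1] 139 [array([252.5, 261. ]), array([31.,  8.]), np.float64(0.0)]
[325.  273.8] 100 [array([326.4, 273.8]), array([21.1,  8.7]), np.float64(3.2)]
```

View pics/crop1.png

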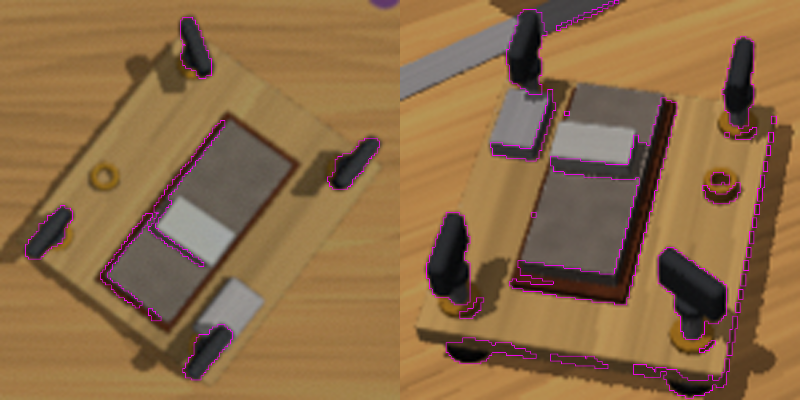

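Run:
```python
from h import *
ct,cs=arm.get_calibration("top"),arm.get_calibration("scene")
P=[("L",(351.8,153.6),(326.5,237.6),(85,70)),("-+",(298.2,225.3),(342.4,160.5),(-85,70)),("--",(356.6,270.5),(265.3,149),(-85,-70)),("+-",(411.7,197.7),(237.7,227.3),(85,-70))]
A=[];B=[]
for n,a,b,l in P:
    p,g=tri(ct,a,cs,b);q=plane(ct,[a],.105 if n=="L" else .099)[0];q2=plane(cs,[b],.105 if n=="L" else .099)[0]
    print(n,p.round(4),round(g,4),q.round(4),q2.round(4));A.append(np.array(l)/1000);B.append((q+q2)[:2]/2)
A=np.array(A);B=np.array(B);m=B.mean(0)
H=A.T@(B-m);h=np.arctan2(H[0,1]-H[1,0],H[0,0]+H[1,1]);R=np.array([[np.cos(h),-np.sin(h)],[np.sin(h),np.cos(h)]])
print("centre",m,"heading",np.degrees(h),"resid mm",((B-m-A@R.T)*1000).round(1).tolist())
print("fit grip",m+R@[.085,.07])
u=np.array([351.8,153.6]);d=np.array([np.sin(np.radians(20.6)),np.cos(np.radians(20.6))])*9
e=plane(ct,[u-d,u+d],.105);v=e[0]-e[1];print("bar heading",np.degrees(np.arctan2(v[1],v[0])))
print(arm.current_tool_rot().round(3))
```

```text
L [6.597e-01 6.000e-04 1.000e-01] 0.0001 [0.6585 0.0008 0.105 ] [ 0.6626 -0.001   0.105 ]
-+ [0.5237 0.1029 0.0905] 0.0003 [0.5234 0.1022 0.099 ] [0.5304 0.0988 0.099 ]
-- [ 0.4396 -0.0071  0.0948] 0.001 [ 0.4401 -0.0065  0.099 ] [ 0.4432 -0.0088  0.099 ]
+- [ 0.5752 -0.112   0.0937] 0.0007 [ 0.5748 -0.1106  0.099 ] [ 0.5788 -0.1129  0.099 ]
centre [ 0.55148125 -0.00475101] heading -37.40124479865723 resid mm [[-1.0, 0.7], [0.4, -2.0], [0.2, 1.1], [0.3, 0.2]]
fit grip [ 0.66152289 -0.00077132]
bar heading 19.597180227436187
[[ 0.9    0.436 -0.   ]
 [ 0.436 -0.9    0.001]
 [ 0.    -0.001 -1.   ]]
```

```bash
cat >> h.py <<'E'
def rot(b):  # tool down, jaws (y) across a bar of heading b deg; y heading b-90
    a=np.radians(b-90);y=np.array([np.cos(a),np.sin(a),0]);z=np.array([0,0,-1.]);return np.c_[np.cross(y,z),y,z]
E
python3 - <<'E'
from h import *
for b in(20,-37,-45): 
  for k in(0,180): print(b,k,arm.solve_ik([.66,0,.086],rot(b+k)))
arm.move_to([.66,0,.20],rot(20))
print(arm.current_t(),arm.current_ee_pos(),arm.current_joint_positions())
c=arm.get_calibration("wrist");np.save("cw.npy",c,allow_pickle=True);im=arm.snapshot("wrist");cv2.imwrite("pics/w0.png",im[:,:,::-1]);print(c)
E
```

```text
20 0 [-5.18104044e+00  3.86480084e+01  7.92457675e+01 -2.54444375e-14
  6.21062241e+01  6.48189596e+01]
20 180 [-5.18104044e+00  3.86480084e+01  7.92457675e+01 -2.54444375e-14
  6.21062241e+01 -1.15181040e+02]
-37 0 [-5.18104044e+00  3.86480084e+01  7.92457675e+01 -2.54444375e-14
  6.21062241e+01  1.21818960e+02]
-37 180 [-5.18104044e+00  3.86480084e+01  7.92457675e+01 -2.54444375e-14
  6.21062241e+01 -5.81810404e+01]
-45 0 [-5.18104044e+00  3.86480084e+01  7.92457675e+01 -2.54444375e-14
  6.21062241e+01  1.29818960e+02]
-45 180 [-5.18104044e+00  3.86480084e+01  7.92457675e+01 -2.54444375e-14
  6.21062241e+01 -5.01810404e+01]
2.525 [ 0.66000972 -0.00092427  0.2000254 ] [-5.25607621e+00  3.18511406e+01  7.27253072e+01 -9.85838949e-03
  7.54196138e+01  6.48006378e+01]
{'intrinsics': array([[335.61346741,   0.        , 323.88758856],
       [  0.        , 335.61346741, 200.07954857],
       [  0.        ,   0.        ,   1.        ]]), 'k1': -0.011146799145498007, 'cam_to_world': array([[ 0.34110117, -0.90586371, -0.25111934,  0.73195553],
       [-0.9400258 , -0.32905171, -0.08986919,  0.02532222],
       [-0.00122201,  0.26671314, -0.96377518,  0.37139945],
       [ 0.        ,  0.        ,  0.        ,  1.        ]])}
```

View pics/w0.png

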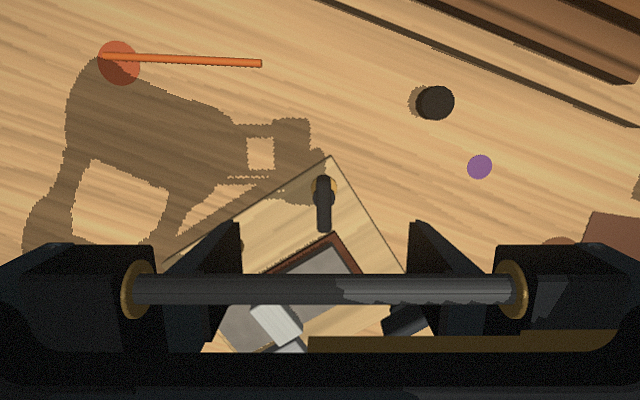

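The wrist view shows the loose bar at about (324,205), upright in the image and midway between the fingers. I'll refine its position and heading from this picture.

Run:
```python
from h import *
c=np.load("cw.npy",allow_pickle=True).item();im=cv2.imread("pics/w0.png")
for t in(50,65,80):
    m,b=blobs(im,(300,172,350,240),t,100)
    for x in b: print(t,x[0].round(1),x[1],[np.round(v,1) for v in x[2]])
m,b=blobs(im,(300,172,350,240),65,100)
ys,xs=np.nonzero(m)
pts=[]
for y in range(180,230,4): 
    r=xs[ys==y]
    if len(r):pts.append(((r.min()+r.max())/2,y)); print(y,r.min(),r.max())
w=plane(c,pts,.12);f=np.polyfit(w[:,0],w[:,1],1);print("heading",np.degrees(np.arctan(f[0])),"y at x=.66",np.polyval(f,.66))
print(w[[0,-1]].round(4))
```

```text
65 [323.4 202.4] 856 [array([323.5, 203. ]), array([56., 21.]), np.float64(90.0)]
80 [323.5 203.8] 927 [array([324. , 206.8]), array([64. , 21.2]), np.float64(87.0)]
180 317 329
184 316 330
188 316 330
192 314 332
196 313 334
200 314 333
204 315 331
208 317 330
212 317 330
216 317 330
220 317 330
224 318 330
228 318 330
heading 21.018762436081346 y at x=.66 -0.00011509638495527108
[[ 0.6812  0.008   0.12  ]
 [ 0.6448 -0.0061  0.12  ]]
```

Run:
```python
from h import *
p=np.array([.661,.0003,.0863])
arm.move_l(p+[0,0,.03],rot(21),feed=.12); arm.move_l(p,feed=.06)
def rep(s):print(s,round(arm.current_t(),2),arm.current_ee_pos().round(4),"F",arm.current_force().round(1),"T",arm.current_torque().round(2),"w",round(arm.current_width(),4))
rep("down"); arm.grip(0.0); rep("grip")
R=arm.current_tool_rot();print(np.degrees(np.arctan2(R[1,1],R[0,1]))+90)
for a in (10,20):
    arm.move_l(p-[0,0,.006*np.radians(a)],rot(21-a),feed=.0012); rep(a)
```

```text
down 4.08 [6.61e-01 3.00e-04 8.62e-02] F [-0.4 -0.6 -0.4] T [0.01 0.01 0.01] w 0.0913
grip 5.2 [0.6611 0.     0.0863] F [ 1.2 -4.7 -1.2] T [-0.71 -0.17 -0.  ] w 0.0179
20.997251883887017
10 5.7 [ 6.612e-01 -3.000e-04  8.540e-02] F [ 1.4 -6.2  0.1] T [-1.19 -0.21  0.05] w 0.0181
20 6.2 [ 6.613e-01 -6.000e-04  8.430e-02] F [ 1.6 -8.   0.3] T [-1.51 -0.18  0.04] w 0.018
```

Run:
```python
from h import *
a=arm.snapshot("wrist")[130:330,220:430,::-1];b=arm.snapshot("scene")[100:290,200:390,::-1]
cv2.imwrite("pics/g1.png",np.hstack([cv2.resize(a,(400,400),interpolation=2),cv2.resize(b,(400,400),interpolation=2)]))
```

```text
(no output)
```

View pics/g1.png

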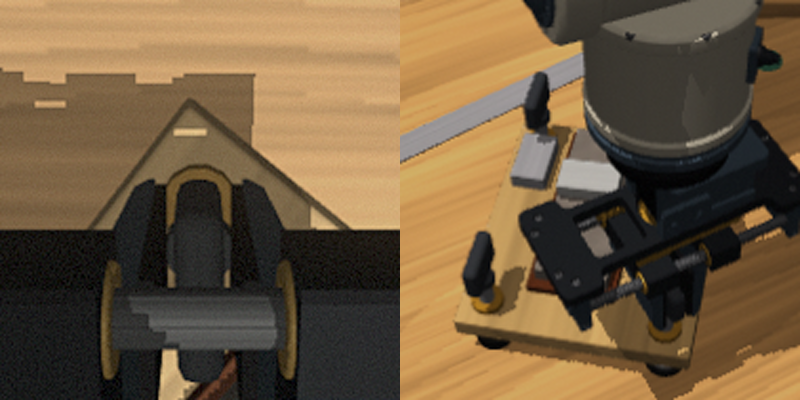

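The fingers stop at 18 mm, with the bar loose between them. The tips have closed on the round stem just below the bar. I'll open, rise, re-measure the bar and re-grip higher.

Run:
```python
from h import *
arm.grip(.06); q=arm.current_ee_pos(); arm.move_l([.661,.0003,.20],rot(20),feed=.2)
c=arm.get_calibration("wrist");im=np.ascontiguousarray(arm.snapshot("wrist")[:,:,::-1])
print(arm.current_t(),arm.current_force().round(1))
m,b=blobs(im,(300,172,350,240),65,100)
for x in b: print(x[0].round(1),x[1],[np.round(v,1) for v in x[2]])
ys,xs=np.nonzero(m);pts=[]
for y in list(range(180,240,4)):
    r=xs[ys==y]
    if len(r): print(y,r.min(),r.max())
    if len(r) and y>=208: pts.append(((r.min()+r.max())/2,y))
w=plane(c,pts,.12);f=np.polyfit(w[:,0],w[:,1],1);print("heading",np.degrees(np.arctan(f[0])),"y at x=.661",np.polyval(f,.661),w[[0,-1]].round(4))
cv2.imwrite("pics/w1.png",cv2.resize(im[150:260,250:400],None,fx=4,fy=4,interpolation=2))
```

```text
7.8583 [-1.  -0.   0.4]
[324.4 203.2] 877 [array([323.3, 203.3]), array([21.4, 56.7]), np.float64(15.3)]
180 325 337
184 324 338
188 320 338
192 316 337
196 315 336
200 315 335
204 316 333
208 316 331
212 315 330
216 313 329
220 313 327
224 312 326
228 312 324
232 334 335
236 327 338
heading 32.09634000205725 y at x=.661 0.003929508631871692 [[ 0.6609  0.0014  0.12  ]
 [ 0.6414 -0.0133  0.12  ]]
```

View pics/w1.png

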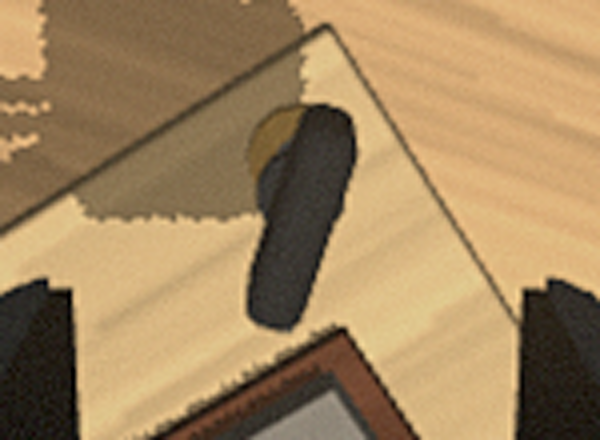

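The bar leans about 15° in the image, so its heading is now about 5°: the stem turned most of the way with the fingers. The stem is visible below the bar, so I'll re-grip with the fingertips at 97 mm.

Run:
```python
from h import *
p=np.array([.6612,.000,.097])
arm.move_l(p+[0,0,.04],rot(5),feed=.15); arm.move_l(p,feed=.08)
def rep(s):print(s,round(arm.current_t(),2),arm.current_ee_pos().round(4),"F",arm.current_force().round(1),"T",arm.current_torque().round(2),"w",round(arm.current_width(),4))
rep("down"); arm.grip(0.0); rep("grip")
if arm.current_width()<.0145:
    for a in (10,20,30,42.4):
        arm.move_l(p-[0,0,.006*np.radians(a)],rot(5-a),feed=.001); rep(a)
    arm.sleep(.3);rep("end")
```

```text
down 9.07 [ 0.6613 -0.      0.0969] F [-0.3  0.1 -0.5] T [0.04 0.05 0.02] w 0.0597
grip 9.87 [ 6.615e-01 -5.000e-04  9.730e-02] F [ 0.4 -5.4  3.6] T [-1.04 -0.06 -0.12] w 0.0116
10 10.37 [ 0.6615 -0.0008  0.0962] F [-0.2 -7.7  4.1] T [-1.41 -0.05 -0.14] w 0.0119
20 10.87 [ 0.6614 -0.0012  0.0952] F [  0.  -11.    3.9] T [-1.84  0.21 -0.16] w 0.0119
30 11.37 [ 0.6613 -0.0013  0.0942] F [ -1.7 -11.1   5. ] T [-2.08  0.38 -0.11] w 0.0118
42.4 11.95 [ 0.6611 -0.0013  0.0929] F [ -3.4 -11.6   4.8] T [-1.99  0.53 -0.08] w 0.0114
end 12.25 [ 0.6611 -0.0013  0.0928] F [ -2.1 -11.7   5. ] T [-2.03  0.6  -0.06] w 0.0116
```

The grip width is now 12 mm, as it should be. I'll release, lift clear and check.

```bash
cat > chk.py <<'E'
from h import *
import sys
tag=sys.argv[1]
ct=arm.get_calibration("top");im=np.ascontiguousarray(arm.snapshot("top")[:,:,::-1])
sc=arm.snapshot("scene")[100:290,200:390,::-1]
m,b=blobs(im,(280,135,430,290),65,100)
for x in b:
    ce,sz,an=x[2]; a=np.radians(an if sz[0]>sz[1] else an+90);d=np.array([np.cos(a),np.sin(a)])*9
    e=plane(ct,[ce-d,ce+d],.1);v=e[0]-e[1];h=np.degrees(np.arctan2(v[1],v[0]));print(np.round(ce,1),x[1],e.mean(0).round(4),"heading",(h+90)%180-90)
cv2.imwrite(f"pics/{tag}.png",np.hstack([cv2.resize(im[130:295,275:440],(400,400),interpolation=2),cv2.resize(sc,(400,400),interpolation=2)]))
E
python3 - <<'E'
from h import *
arm.grip(.06);print(arm.current_force().round(1))
arm.move_l([.661,-.001,.2],feed=.2)
arm.move_joints([-69.643,28.281,77.091,0,74.628,60])
print(arm.current_t())
E
python3 chk.py c1
```

```text
[0.5 0.5 0.2]
16.2167
[352.7 153.9] 160 [ 0.659  -0.0012  0.1   ] heading -30.930713791920496
[339.1 216.3] 157 [0.5401 0.0255 0.1   ] heading -18.634956981404912
[411.2 197. ] 159 [ 0.576  -0.1096  0.1   ] heading -39.3666737364328
[298.3 225.6] 157 [0.5228 0.1019 0.1   ] heading -36.76431718441526
[356.4 270.4] 173 [ 0.4403 -0.0061  0.1   ] heading -38.57184981077677
```

View pics/c1.png

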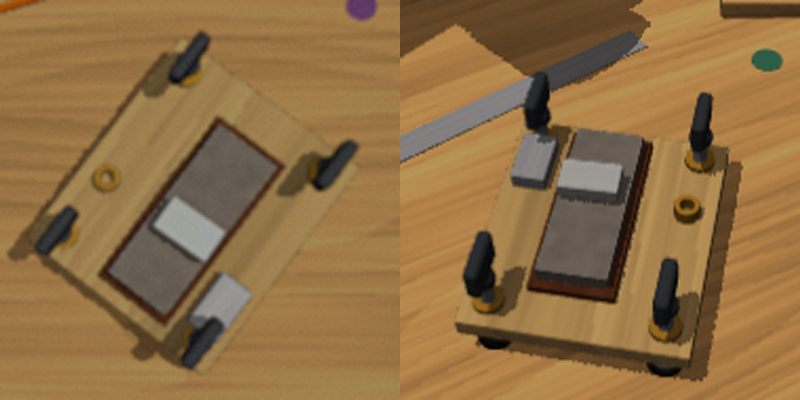

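The loose bar now reads −31°, against −37° to −39° for the other three, so j is about 1.13 rad. That puts the foot at roughly 5 N, well inside the limits. The base has moved about 1 mm and the arm is clear.

```bash
python3 -c "
from rig import arm
print(arm.current_t(),arm.current_force().round(1),arm.current_ee_pos().round(3));arm.sign_off()"
```

```text
16.3167 [-0.1 -0.8 -0.1] [ 0.273 -0.562  0.214]
the job is handed in; nothing more can be done
```

I turned the loose screw clockwise to about 1.13 rad, let go of it, moved the arm away and handed the job in at 16.3 s. sign_off reports no verdict.

- **First grip:** the fingertips closed on the round stem below the bar, at 18 mm instead of 12 mm. That still turned the screw roughly 16°. I opened, re-measured the bar and gripped it higher, which gave the expected 12 mm, then turned it about 42° more while following it down.
- **Bar angle:** in the last top picture the loose bar's heading is −31°, against −37° to −39° for the other three. It is about 7° short of parallel, so j is 1.13 rad rather than 1.25. I left it there because the accepted range is about 0.85 to 1.65 rad.
- **Foot load:** about 5 N by calculation from the angle. I did not measure the force directly.
- **Base:** the other three bars moved about 1 mm or less, and the base looks level in the pictures. I did not measure its tilt.
- **Arm:** it is back near its start pose, with about 0 N on the tool (readings under 1 N).
- **Side force:** while I was turning the screw, the sideways force on the gripper rose to about 12 N. It disappeared when I let go.

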